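Draw a headspace air sample with the spring-return hand pump

ROBOT

A 6-joint arm with a two-finger parallel gripper is mounted at the origin on the work surface. World frame = base frame: x ahead of the robot, y to its left, z up, the work surface at z = 0. Lengths are in m, angles in rad, forces in N, time in s.
With the tool pointing down it reaches from about 0.3 to 0.875 m from the base axis. Payload 6.4 kg.
Tool frame: the origin (TCP) lies midway between the tips of the shut fingers; the grasp point (between the pads) lies robot.tcp_to_grasp behind it (robot.tcp_to_grasp is the distance from the TCP to the grasp point, in m); z points along the fingers, y is the line along which they close (so a half turn about z gives the same grasp; the last joint's range is limited). The gripper opens to 88 mm and grips with 3 to 60 N. Pads are 18 mm wide; open, the fingers measure 123 mm over their backs; the gripper's body (75 mm by 187 mm) begins 45 mm behind the grasp point.
Start: joints at [-1.371, 0.181, 1.607, -0, 1.354, -0.206], TCP at [0.227, -0.528, 0.217] pointing down, gripper open.
Joint ranges: [-2.99, 2.99], [-0.89, 2.07], [0.3, 2.58], [-1.14, 4.28], [0, 2.63], [-3.12, 3.12]. Speed limits (rad/s): [2.57, 2.57, 3.01, 3.14, 3.14, 3.14].

INTERFACE

Orientations are given as a rotation vector (axis times angle).
In Python, from cell import robot gives the robot as it stands.
- The arm moves only by the tool step_arm, never from a script. Its argument "series" is a list of rows, each an object with "xyz": the shift along the tool's x, y, z in m, a list of three; "twist": the turn, a rotation vector about the tool's x, y, z in rad, a list of three. A call has 1 to 20 rows; each row shifts and turns the commanded pose from where the row before left it, along the tool's axes as they then stand; what a row does not reach is not made up. A row lasts 1/12 s, in which the tool goes at most 41.7 mm and 7.16 degrees, less where a joint would pass 70% of its speed; a pose out of reach is approached as far as the arm can. A call is refused whole if a number of a shift passes 0.0417 or a number of a turn 0.125, either way. A call with a gripper value outside its range is refused whole. "gripper" is the finger opening in m, from 0 to 0.0881, set as the call begins (left out, the last holds). The fingers move at their own pace and stop on an object; "squeeze" is the grip in N (left out, the last holds). Time passes only in rows, so rows that do not move let the fingers close. It gives the time, the measured TCP pose, the force, the opening and the grip force at its end, in the units of the state.
- robot.observe(): the state, without advancing time (a new reading comes with each control period).
- robot.grab_frame(name): name is "side" or "top"; returns the picture (480x640x3 uint8, blue, green, red); there is no depth.
- robot.camera_info(name): a dict with "K" (3x3 intrinsics, pixels), "distortion" ([k1, k2, p1, p2, k3] as OpenCV has them; the pictures are not rectified), "world_from_camera" (4x4, takes a point from camera to world coordinates). Camera axes: x right, y down, z forward; pixel columns grow to the right and rows downward; lengths in m; the calibration is good to about 2 mm. A picture is of the moment at which its call begins. camera_info takes no time and is no camera call.
- robot.hand_in(): hands the job in; it is judged then, once.
The state is a dict: "time_s": time; "joint_positions": joint angles; "joint_velocities": joint speeds; "joint_efforts": joint torques, N m; "ee_pos": TCP position; "tcp_rot": TCP orientation; "wrist_force": force on the tool from outside, world axes, zero at the start; "torque": the same for the moment, N m; "finger_gap": finger opening in m; "grip_force": force on a finger pad.
Only numpy, scipy, OpenCV 4.12 (cv2) and the standard library are available. Lean on these libraries where they do the work, as an engineer would, in place of code of your own. Each camera call takes 0.05 s, during which the arm holds its last target. There are 200 camera calls.

TASK

Stand the conical flask upright on the round rubber pad of the sampling unit, so that the tip of the inlet pipe is right over its open mouth, and let go of it. Then draw a full stroke with the hand pump: pull its grip bar all the way out to the stop, keep it there for two seconds, and ease it back until it is fully home, without letting it snap back. Leave the flask standing under the inlet, do not tip it over, and do not disturb the other things on the table.

Things in the scene. Friction and masses are not known exactly. Their poses are not given: they have to be found in the camera images.
- flask: Loose clear-glass conical flask, open-topped, 130 mm tall, about 160 g: base 84 mm across, a cone up to 88 mm height, then a straight neck 39 mm across (33 mm inside). Origin: centre of its underside; z up its axis. The only conical vessel; it stands on the table on the right, in one of three places shared with the beaker and the reagent bottle.
- unit: The fixed sampling unit: plywood base 240 (x) by 340 (y) by 12 mm, yaw up to 0.3 rad. Origin: centre of its underside; x away from the robot, y left, z up. At y = +90 mm a pump barrel, 48 mm across (collars 56), between two steel cheeks, leans 35 degrees from vertical towards the robot, plunger at its upper end; at y = -90 mm the rubber pad under the inlet pipe.
- pad_top (a point): Centre of the top of the round rubber pad (112 mm across, 4 mm thick) on the unit's base plate, 16 mm above the table; axes as the unit's. The flask is to stand here.
- inlet_tip (a point): Lower tip of the 12 mm steel inlet pipe, 172 mm above the table, straight over the pad's centre, 26 mm above the rim of a flask on the pad. The pipe slopes from here up and away from the robot (43 degrees, top 255 mm), then down as a post 115 mm behind. A hand cannot come straight down here: hold the neck with the tool leaning about 35 degrees back to the robot.
- grip_bar (a point): Centre of the grey grip bar on the plunger. z axis: pull direction, up and towards the robot, 35 degrees from vertical; the bar is 76 mm along its x, 22 mm along y (horizontal), 24 mm along z, on a 14 mm rod in its middle. When home its centre is 46 mm above the barrel's mouth, 34 mm free under the bar. Moves with the plunger.
- plunger (a joint): How far the pump's plunger is pulled out along grip_bar's z: 0 m fully home, 0.080 m at its stop. A spring pulls it home with about 6 N at the start and 12.5 N at the stop; let go, it snaps back fast.
- beaker: Bystander: open glass cup, 72 mm across, 90 mm tall, loose. Origin: centre of its underside.
- reagent_bottle: Bystander: closed amber jar, 68 mm across, 95 mm tall, loose. Origin: centre of its underside.
- stopper: Bystander: cork stopper, 34 mm across, 30 mm tall, standing loose on the unit's base plate, between pump and pad near the front edge. Origin: centre of its underside.
- mask_filter: Bystander: grey round mask filter, 106 mm across, 70 mm tall, loose on the left. Origin: centre of its underside.
- meter: Bystander: grey hand-held meter lying flat, 190 by 65 by 34 mm, loose on the left. Origin: centre of the underside of its case.
Things that resemble listed ones, but are neither listed nor needed, are in the scene too. What is shaped like the flask but blue or yellow is not meant.

How it is judged:
On the way, in this order (a step that is already met when the one before it is completed fails the run):
1. the flask stands upright on the pad, its mouth under the inlet tip, let go (horizontal distance between flask and inlet_tip below 0.015 m and z of flask in the frame of pad_top below 0.004 m and angle between flask's own z axis and vertical below 0.1 rad and linear speed of flask below 0.03 m/s and contact force between the fingers and flask below 0.1 N), for 0.3 s.
2. the pump's plunger is kept out at its stop (within 5 mm) for 1.5 s, the flask in place (value of joint plunger above 0.075 m and horizontal distance between flask and inlet_tip below 0.015 m and angle between flask's own z axis and vertical below 0.1 rad), for 1.5 s.
At the end, for the whole second after the job is handed in: The plunger is back home (within 4 mm), and the flask stands upright (within 0.1 rad) and still on the rubber pad, its axis within 15 mm of the inlet tip seen from above (value of joint plunger below 0.004 m and horizontal distance between flask and inlet_tip below 0.015 m and z of flask in the frame of pad_top below 0.004 m and angle between flask's own z axis and vertical below 0.1 rad and linear speed of flask below 0.02 m/s); the robot touches nothing.
It fails at once if the plunger is let snap back (faster than 0.3 m/s) (velocity of joint plunger below -0.3 m/s).
It fails at once if the flask is tipped by more than 0.7 rad (angle between flask's own z axis and vertical above 0.7 rad).
It fails at once if a bystander is moved by more than 30 mm (distance of any of beaker, reagent_bottle, stopper, mask_filter, meter from where it was at the start of the episode above 0.03 m).
It also fails if it takes over 56 s, if anything falls off the work surface, if the arm or the gripper's body presses on something with over 40 N, if the wrist force passes 120 N, or if a joint passes its speed limit or range.

## Working session

There is one attempt and no reset: what is moved stays moved. The work goes in short steps, Python scripts to look and compute and a tool call to move; the robot and the scene stay as the last step left them, time stands still between calls to the robot, and variables do not carry over. Pictures are saved under pics/ and viewed, at most 13 in all, crops included, and the job is handed in when it is done.

Besides the shell and the picture viewer there is one more tool, called after ">>>" by a JSON object that holds its "method" and its "body", one argument or row to a line. step_arm: Moves the arm, as the interface text tells. Its arguments: {"type":"object","properties":{"series":{"type":"array","items":{"type":"object","properties":{"xyz":{"type":"array","items":{"type":"number"}},"twist":{"type":"array","items":{"type":"number"}}}}},"gripper":{"type":"number"},"squeeze":{"type":"number"}},"required":["series"]}

```bash
mkdir -p pics; ls; python3 - <<'E'
from cell import robot
import cv2,numpy as np
for n in("side","top"):
    cv2.imwrite(f"pics/{n}0.png",robot.grab_frame(n)); c=robot.camera_info(n); print(n,np.round(c["K"],1).tolist(),c["distortion"],np.round(c["world_from_camera"],3).tolist())
print(robot.observe(),robot.tcp_to_grasp)
E
```

```text
pics
side [[564.6, 0.0, 331.6], [0.0, 564.6, 248.1], [0.0, 0.0, 1.0]] [-0.02124428  0.          0.          0.          0.        ] [[-0.742, -0.439, 0.507, -0.021], [-0.671, 0.493, -0.554, 0.679], [-0.007, -0.751, -0.66, 0.894], [0.0, 0.0, 0.0, 1.0]]
top [[610.0, 0.0, 324.0], [0.0, 610.0, 236.6], [0.0, 0.0, 1.0]] [-0.14448114  0.          0.          0.          0.        ] [[0.076, -0.976, 0.206, 0.258], [-0.997, -0.075, 0.016, 0.009], [-0.0, -0.206, -0.978, 1.752], [0.0, 0.0, 0.0, 1.0]]
{'time_s': 0.1, 'joint_positions': array([-1.37126746e+00,  1.81466747e-01,  1.60790931e+00,  9.47994119e-06,
        1.35381651e+00, -2.06286436e-01]), 'joint_velocities': array([-1.77038604e-04, -9.51424301e-04, -2.00898139e-03, -1.81748034e-03,
       -8.15778672e-05, -5.35099371e-04]), 'joint_efforts': array([ 2.57660768e-04, -4.34820592e+01, -3.42694831e+01,  7.03090453e-02,
        3.40204930e-02, -3.60907063e-05]), 'ee_pos': array([ 0.22691176, -0.52776371,  0.21649964]), 'tcp_rot': array([-3.07557577e+00, -6.32762479e-01, -2.30188567e-05]), 'wrist_force': array([-0.13339842,  0.36833638,  0.83201847]), 'torque': array([-0.0398313 , -0.02352468,  0.02155597]), 'grip_force': 0.0, 'finger_gap': 0.08804329825449178} 0.0187
```

View pics/side0.png

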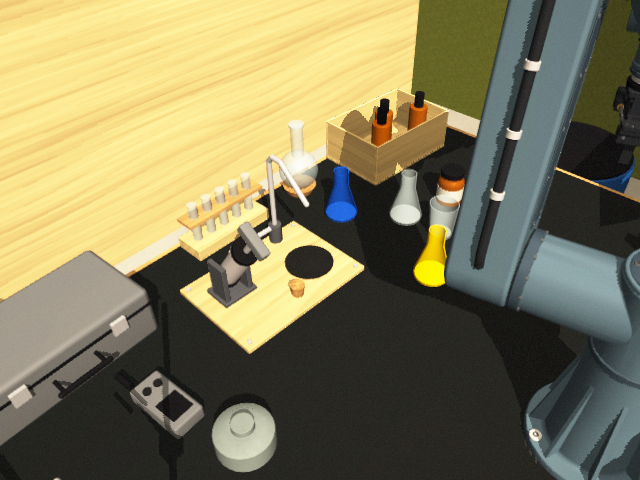

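View pics/top0.png

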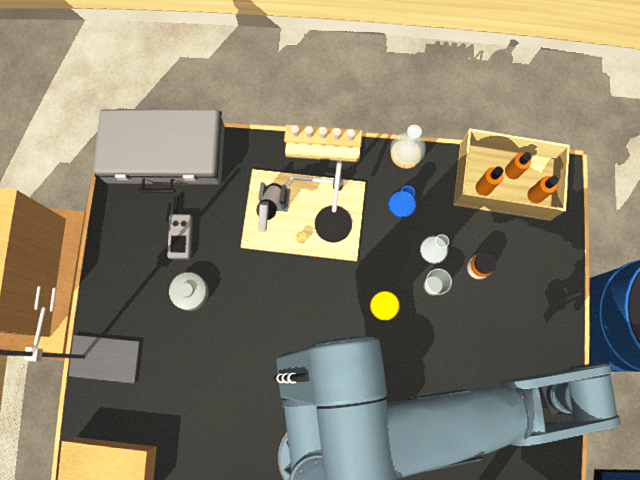

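Candidates for the flask:
- The clear cone is at side (405,198) and top (434,248). It is the only clear conical one, so I choose it.
- The blue cone at side (341,195), top (402,203) and the yellow cone at side (433,258), top (385,305) are excluded by colour.
- The round-bottomed flask at side (298,165), top (407,150) and the beaker at side (443,213), top (438,281) are the wrong shape.

```bash
cat > h.py <<'E'
import cv2,numpy as np
from cell import robot
from scipy.spatial.transform import Rotation as R
def ray(n,uv):
    c=robot.camera_info(n); p=cv2.undistortPoints(np.array(uv,float).reshape(-1,1,2),np.array(c["K"]),np.array(c["distortion"])).reshape(-1,2)
    T=np.array(c["world_from_camera"]); d=np.c_[p,np.ones(len(p))]@T[:3,:3].T
    return T[:3,3],d
def plane(n,uv,z):
    o,d=ray(n,uv); return o+d*((z-o[2])/d[:,2])[:,None]
def tri(a,b):
    o1,d1=ray("side",[a]);o2,d2=ray("top",[b]);d1=d1[0];d2=d2[0]
    s=np.linalg.lstsq(np.c_[d1,-d2],o2-o1,rcond=None)[0]
    p,q=o1+s[0]*d1,o2+s[1]*d2; return (p+q)/2,np.linalg.norm(p-q)
def proj(n,P):
    c=robot.camera_info(n);T=np.linalg.inv(c["world_from_camera"])
    return cv2.projectPoints(np.array(P,float).reshape(-1,3),cv2.Rodrigues(T[:3,:3])[0],T[:3,3],np.array(c["K"]),np.array(c["distortion"]))[0].reshape(-1,2)
E
python3 - <<'E'
from h import *
t=cv2.imread("pics/top0.png");s=cv2.imread("pics/side0.png")
a=cv2.resize(t[220:310,380:500],None,fx=3.3,fy=3.3,interpolation=cv2.INTER_CUBIC)
b=cv2.resize(s[160:250,370:490],None,fx=3.3,fy=3.3,interpolation=cv2.INTER_CUBIC)
c=cv2.resize(t[160:270,235:375],None,fx=2.8,fy=2.8,interpolation=cv2.INTER_CUBIC)
d=cv2.resize(s[150:310,170:370],None,fx=1.9,fy=1.9,interpolation=cv2.INTER_CUBIC)
o=np.zeros((600,800,3),np.uint8)
for im,x,y in((a,0,0),(b,400,0),(c,0,297),(d,400,297)): im=im[:600-y,:800-x]; o[y:y+im.shape[0],x:x+im.shape[1]]=im
cv2.imwrite("pics/crop1.png",o)
# board by color
for n,im in(("top",t),("side",s)):
    hsv=cv2.cvtColor(im,cv2.COLOR_BGR2HSV); m=cv2.inRange(hsv,(12,40,150),(35,255,255))
    r=(235,375,160,270) if n=="top" else (175,370,215,355)
    k=np.zeros_like(m);k[r[2]:r[3],r[0]:r[1]]=m[r[2]:r[3],r[0]:r[1]]
    k=cv2.morphologyEx(k,cv2.MORPH_OPEN,np.ones((5,5)))
    C=max(cv2.findContours(k,0,2)[0],key=cv2.contourArea); H=cv2.convexHull(C)
    q=cv2.approxPolyN(H,4,ensure_convex=True).reshape(-1,2); P=plane(n,q,.012)
    print(n,q.tolist(),P.round(3).tolist(),P.mean(0).round(4))
    # pad: dark blob inside
    g=cv2.inRange(hsv,(0,0,0),(180,255,45)); f=np.zeros_like(m); cv2.fillConvexPoly(f,H,255); g&=f
    for cc in cv2.findContours(g,0,2)[0]:
        if cv2.contourArea(cc)>200: e=cv2.fitEllipse(cc); print(" dark",np.round(e[0],1),np.round(e[1],1),plane(n,[e[0]],.016).round(4))
E
```

```text
top [[365, 181], [357, 261], [240, 247], [251, 169]] [[0.802, -0.071, 0.012], [0.56, -0.063, 0.012], [0.575, 0.28, 0.012], [0.814, 0.272, 0.012]] [0.6877 0.1044 0.012 ]
side [[367, 267], [249, 354], [177, 290], [293, 220]] [[0.552, -0.066, 0.012], [0.567, 0.279, 0.012], [0.816, 0.268, 0.012], [0.801, -0.075, 0.012]] [0.6841 0.1015 0.012 ]
 dark [244.8 258.1] [13.4 21.6] [[0.7801 0.1023 0.016 ]]
 dark [308.9 261.7] [31.7 45.8] [[0.6605 0.0124 0.016 ]]
```

View pics/crop1.png

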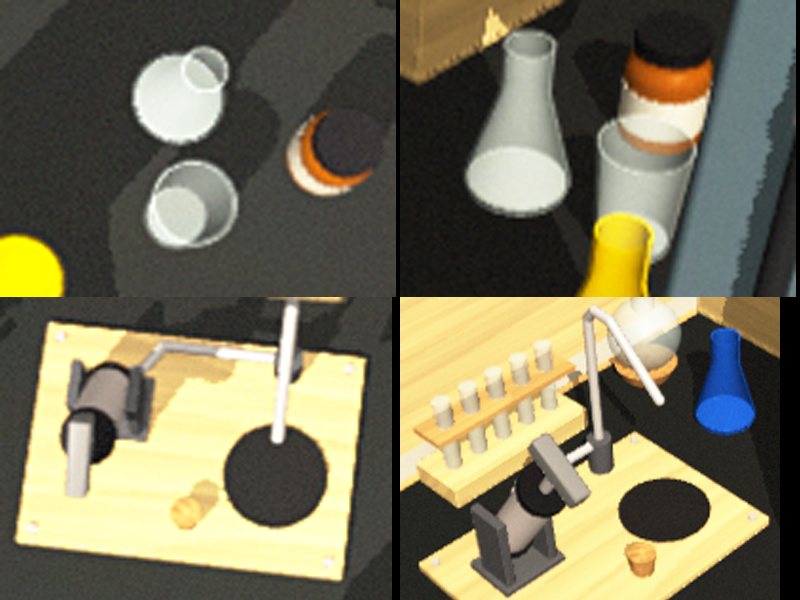

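The clear, open-topped cone is confirmed as the flask. In full-frame pixels, its base is at top (434,250) and side (406,214.5), and its mouth at top (442,241) and side (409,173). The beaker stands in front of it. The inlet tip is at top (334,210), side (306,205), and the pad centre is at top (333,224).

```bash
cat >> h.py <<'E'
def pose(yaw,lean):
    # tool z forward-down, y ~ -world y
    c,s=np.cos(lean),np.sin(lean); M=np.array([[c,0,s],[0,-1,0],[s,0,-c]])
    return R.from_euler('z',yaw)*R.from_matrix(M)
def delta(g,yaw,lean):
    "from measured pose: world shift, tool shift(now axes), twist, tool shift in target axes; g=grasp point"
    o=robot.observe(); r=R.from_rotvec(o["tcp_rot"]); q=pose(yaw,lean)
    t=np.array(g)+q.apply([0,0,robot.tcp_to_grasp]); d=t-o["ee_pos"]
    print("tcp target",t.round(4),"world d",d.round(4)); print("tool now",r.inv().apply(d).round(4),"twist(now axes)",(r.inv()*q).as_rotvec().round(4)); print("tool after twist",q.inv().apply(d).round(4))
E
python3 - <<'E'
from h import *
T=lambda x,y:(380+x/3.3,220+y/3.3); S=lambda x,y:(370+(x-400)/3.3,160+y/3.3)
U=lambda x,y:(235+x/2.8,160+(y-297)/2.8); V=lambda x,y:(170+(x-400)/1.9,150+(y-297)/1.9)
print("flask base",plane("top",[T(178,98)],0.0),plane("side",[S(518,180)],0.0))
print("mouth",plane("top",[T(205,70)],.13),plane("side",[S(530,43)],.13))
print("tip",tri(V(658,402),U(277,437)),"plane",plane("top",[U(277,437)],.172),plane("side",[V(658,402)],.172))
print("pad",plane("top",[U(275.5,475)],.016),plane("side",[V(664,509)],.016))
print("beaker rim",plane("top",[T(201,194)],.09),"yellow",plane("top",[(385,306)],.06), "blue",plane("top",[(401,207)],.0),"stopper",plane("top",[U(190,510)],.04))
# bar top-face & its ends
print("bar ctr of top face", tri(V(553,470),U(78,457)),tri(V(560,467),U(78,455)))
delta([.63,-.19,.22],0,np.pi/4)
# pump: base of model
E
python3 - <<'E'
import cv2,numpy as np
t=cv2.imread("pics/top0.png");s=cv2.imread("pics/side0.png")
a=cv2.resize(t[175:255,245:300],None,fx=7,fy=7,interpolation=cv2.INTER_CUBIC);b=cv2.resize(s[215:310,205:275],None,fx=5.8,fy=5.8,interpolation=cv2.INTER_CUBIC)
o=np.zeros((560,800,3),np.uint8);o[:,:385]=a;o[:551,390:390+b.shape[1]]=b[:551];cv2.imwrite("pics/crop2.png",o)
E
```

```text
flask base [[ 0.6122603  -0.28676441  0.        ]] [[ 0.61082145 -0.29409956  0.        ]]
mouth [[ 0.61123876 -0.28635773  0.13      ]] [[ 0.60946537 -0.28976602  0.13      ]]
tip (array([0.66264744, 0.0135885 , 0.17753283]), np.float64(0.0024185288418735774)) plane [[0.66508477 0.01431544 0.172     ]] [[0.66673511 0.00796511 0.172     ]]
pad [[0.66431472 0.01342055 0.016     ]] [[0.66079914 0.01208102 0.016     ]]
beaker rim [[ 0.51382442 -0.29434923  0.09      ]] yellow [[ 0.43069627 -0.14691182  0.06      ]] blue [[ 0.73397049 -0.1833394   0.        ]] stopper [[0.61528758 0.09802177 0.04      ]]
bar ctr of top face (array([0.62097516, 0.19710193, 0.2189342 ]), np.float64(0.002449693781143885)) (array([0.61887483, 0.19430991, 0.22317542]), np.float64(0.005045637156555805))
tcp target [ 0.6432 -0.19    0.2068] world d [ 0.4163  0.3378 -0.0097]
tool now [ 0.5158 -0.146   0.0101] twist(now axes) [-0.1608  0.7744  0.384 ]
tool after twist [ 0.2875 -0.3378  0.3013]
```

View pics/crop2.png

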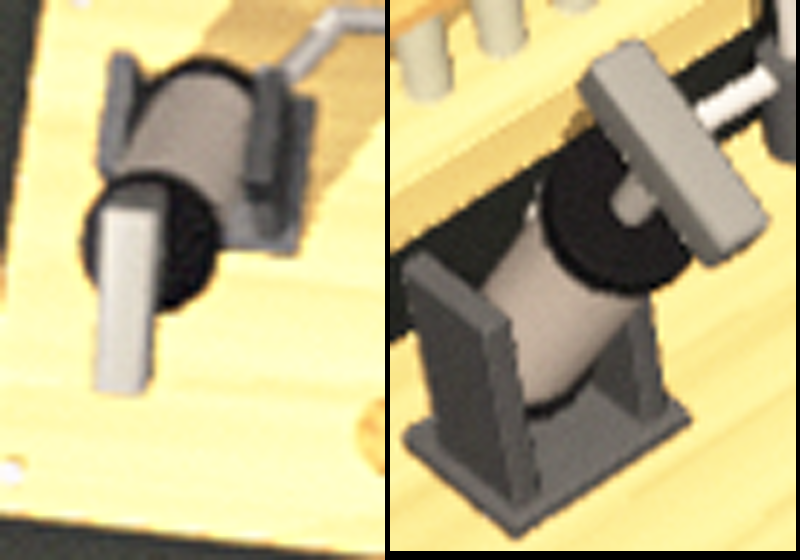

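The bar silhouette centres are at top (263.3,217) and side (254,241). I use (0.611, -0.289) for the flask and a 45° lean, which gives more clearance to the pipe. First I turn the tool, then move to hover above the neck.

>>> {"method": "step_arm", "body": {
  "series": [
    {"xyz":[0,0,0],"twist":[-0.0201,0.0968,0.048]},
    {"xyz":[0,0,0],"twist":[-0.0201,0.0968,0.048]},
    {"xyz":[0,0,0],"twist":[-0.0201,0.0968,0.048]},
    {"xyz":[0,0,0],"twist":[-0.0201,0.0968,0.048]},
    {"xyz":[0,0,0],"twist":[-0.0201,0.0968,0.048]},
    {"xyz":[0,0,0],"twist":[-0.0201,0.0968,0.048]},
    {"xyz":[0,0,0],"twist":[-0.0201,0.0968,0.048]},
    {"xyz":[0,0,0],"twist":[-0.0201,0.0968,0.048]},
    {"xyz":[0,0,0]},
    {"xyz":[0,0,0]}
  ],
  "gripper": 0.088,
  "squeeze": 15
}}

```text
invalid input at $.series[8]: expected keys xyz, twist
```

>>> {"method": "step_arm", "body": {
  "series": [
    {"xyz":[0.0204,-0.0171,0.0197]},
    {"xyz":[0.0204,-0.0171,0.0197]},
    {"xyz":[0.0204,-0.0171,0.0197]},
    {"xyz":[0.0204,-0.0171,0.0197]},
    {"xyz":[0.0204,-0.0171,0.0197]},
    {"xyz":[0.0204,-0.0171,0.0197]},
    {"xyz":[0.0204,-0.0171,0.0197]},
    {"xyz":[0.0204,-0.0171,0.0197]},
    {"xyz":[0.0204,-0.0171,0.0197]},
    {"xyz":[0.0204,-0.0171,0.0197]},
    {"xyz":[0.0204,-0.0171,0.0197]},
    {"xyz":[0.0204,-0.0171,0.0197]},
    {"xyz":[0.0204,-0.0171,0.0197]},
    {"xyz":[0.0204,-0.0171,0.0197]},
    {"xyz":[0,0,0]},
    {"xyz":[0,0,0]}
  ]
}}

```text
invalid input at $.series[0]: expected keys xyz, twist
```

```bash
python3 - <<'E'
from h import *
cv2.imwrite("pics/side1.png",robot.grab_frame("side"))
delta([.611,-.289,.116],0,np.pi/4)
o=robot.observe();print(o["time_s"],o["wrist_force"].round(1),o["joint_positions"].round(2))
print(tri((254.1,240.9),(263.3,216.9)))
E
```

```text
tcp target [ 0.6242 -0.289   0.1028] world d [ 0.3973  0.2389 -0.1139]
tool now [ 0.4593 -0.0625  0.1141] twist(now axes) [-0.1605  0.7743  0.3841]
tool after twist [ 0.2004 -0.2389  0.3615]
0.15 [ 0.1 -0.7 -0.4] [-1.37  0.18  1.61  0.    1.35 -0.21]
(array([0.61919193, 0.19396076, 0.21913986]), np.float64(0.003736702705144605))
```

View pics/side1.png

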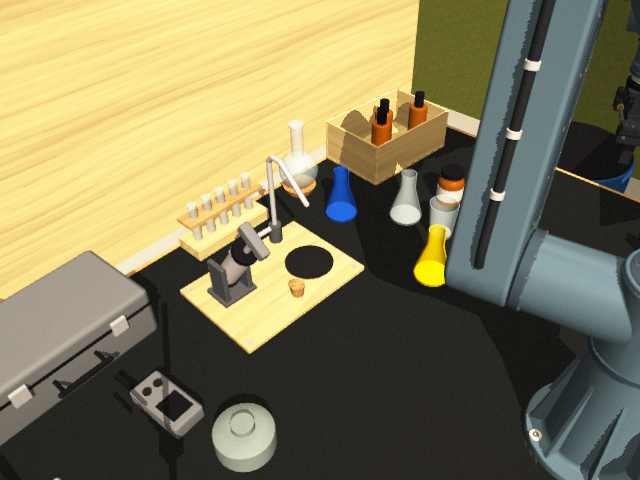

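The picture is unchanged because the calls were refused: every row needs both keys. I resend them.

>>> {"method": "step_arm", "body": {
  "series": [
    {"xyz":[0,0,0],"twist":[-0.0201,0.0968,0.048]},
    {"xyz":[0,0,0],"twist":[-0.0201,0.0968,0.048]},
    {"xyz":[0,0,0],"twist":[-0.0201,0.0968,0.048]},
    {"xyz":[0,0,0],"twist":[-0.0201,0.0968,0.048]},
    {"xyz":[0,0,0],"twist":[-0.0201,0.0968,0.048]},
    {"xyz":[0,0,0],"twist":[-0.0201,0.0968,0.048]},
    {"xyz":[0,0,0],"twist":[-0.0201,0.0968,0.048]},
    {"xyz":[0,0,0],"twist":[-0.0201,0.0968,0.048]},
    {"xyz":[0,0,0],"twist":[0,0,0]}
  ],
  "gripper": 0.088,
  "squeeze": 15
}}

```text
time_s: 0.9
ee_pos: [0.2253, -0.5271, 0.2146]
tcp_rot: [-2.897, 0.011, -1.207]
wrist_force: [-0.3, 0.3, -1.7]
finger_gap: 0.088
grip_force: 0.0
```

>>> {"method": "step_arm", "body": {
  "series": [
    {"xyz":[0.0204,-0.0171,0.0197],"twist":[0,0,0]},
    {"xyz":[0.0204,-0.0171,0.0197],"twist":[0,0,0]},
    {"xyz":[0.0204,-0.0171,0.0197],"twist":[0,0,0]},
    {"xyz":[0.0204,-0.0171,0.0197],"twist":[0,0,0]},
    {"xyz":[0.0204,-0.0171,0.0197],"twist":[0,0,0]},
    {"xyz":[0.0204,-0.0171,0.0197],"twist":[0,0,0]},
    {"xyz":[0.0204,-0.0171,0.0197],"twist":[0,0,0]},
    {"xyz":[0.0204,-0.0171,0.0197],"twist":[0,0,0]},
    {"xyz":[0.0204,-0.0171,0.0197],"twist":[0,0,0]},
    {"xyz":[0.0204,-0.0171,0.0197],"twist":[0,0,0]},
    {"xyz":[0.0204,-0.0171,0.0197],"twist":[0,0,0]},
    {"xyz":[0.0204,-0.0171,0.0197],"twist":[0,0,0]},
    {"xyz":[0.0204,-0.0171,0.0197],"twist":[0,0,0]},
    {"xyz":[0.0204,-0.0171,0.0197],"twist":[0,0,0]},
    {"xyz":[0,0,0],"twist":[0,0,0]},
    {"xyz":[0,0,0],"twist":[0,0,0]}
  ]
}}

```text
time_s: 2.23
ee_pos: [0.6257, -0.2863, 0.2247]
tcp_rot: [2.901, 0.011, 1.202]
wrist_force: [0.7, 0.2, -0.1]
finger_gap: 0.0878
grip_force: 0.0
```

```bash
python3 - <<'E'
from h import *
cv2.imwrite("pics/side2.png",robot.grab_frame("side"))
delta([.611,-.289,.116],0,np.pi/4)
o=robot.observe();print(o["time_s"],o["wrist_force"].round(1),o["joint_positions"].round(2))
E
```

```text
tcp target [ 0.6242 -0.289   0.1028] world d [-0.0006 -0.0015 -0.1217]
tool now [-0.0864  0.001   0.0856] twist(now axes) [-0.0001  0.0002  0.005 ]
tool after twist [-0.0864  0.0015  0.0856]
2.2833 [0.3 0.2 0.5] [-0.88  0.08  1.91  0.87  0.79  0.16]
```

View pics/side2.png

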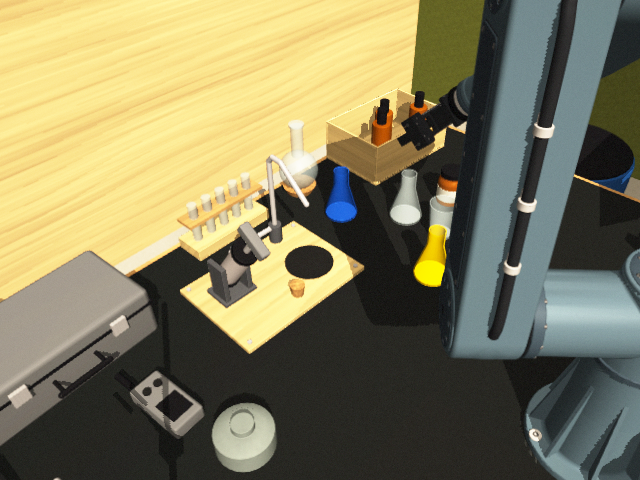

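The tool hovers above the flask, with its fingers near (415,135) and the flask mouth at (409,173), and leans as planned. I descend and close.

>>> {"method": "step_arm", "body": {
  "series": [
    {"xyz":[-0.012,0.0002,0.012],"twist":[0,0,0]},
    {"xyz":[-0.012,0.0002,0.012],"twist":[0,0,0]},
    {"xyz":[-0.012,0.0002,0.012],"twist":[0,0,0]},
    {"xyz":[-0.012,0.0002,0.012],"twist":[0,0,0]},
    {"xyz":[-0.012,0.0002,0.012],"twist":[0,0,0]},
    {"xyz":[-0.01,0,0.01],"twist":[0,0,0]},
    {"xyz":[-0.01,0,0.01],"twist":[0,0,0]},
    {"xyz":[-0.0064,0,0.0056],"twist":[0,0,0]},
    {"xyz":[0,0,0],"twist":[0,0,0]},
    {"xyz":[0,0,0],"twist":[0,0,0]}
  ]
}}

```text
time_s: 3.12
ee_pos: [0.6227, -0.291, 0.1022]
tcp_rot: [2.901, -0.001, 1.201]
wrist_force: [0.1, 0.6, 0.9]
finger_gap: 0.0882
grip_force: 0.0
```

>>> {"method": "step_arm", "body": {
  "series": [
    {"xyz":[0,0,0],"twist":[0,0,0]},
    {"xyz":[0,0,0],"twist":[0,0,0]},
    {"xyz":[0,0,0],"twist":[0,0,0]},
    {"xyz":[0,0,0],"twist":[0,0,0]},
    {"xyz":[0,0,0],"twist":[0,0,0]},
    {"xyz":[0,0,0],"twist":[0,0,0]},
    {"xyz":[0,0,0],"twist":[0,0,0]},
    {"xyz":[0,0,0],"twist":[0,0,0]},
    {"xyz":[0,0,0],"twist":[0,0,0]},
    {"xyz":[0,0,0],"twist":[0,0,0]}
  ],
  "gripper": 0.02,
  "squeeze": 15
}}

```text
time_s: 3.95
ee_pos: [0.6236, -0.2899, 0.1025]
tcp_rot: [2.901, 0.001, 1.203]
wrist_force: [-0.2, 0.2, 1.1]
finger_gap: 0.0379
grip_force: 15.0
```

>>> {"method": "step_arm", "body": {
  "series": [
    {"xyz":[0.005,0,-0.005],"twist":[0,0,0]},
    {"xyz":[0.01,0,-0.01],"twist":[0,0,0]},
    {"xyz":[0.014,0,-0.014],"twist":[0,0,0]},
    {"xyz":[0.014,0,-0.014],"twist":[0,0,0]},
    {"xyz":[0.014,0,-0.014],"twist":[0,0,0]},
    {"xyz":[0.01,0,-0.01],"twist":[0,0,0]},
    {"xyz":[0.005,0,-0.005],"twist":[0,0,0]},
    {"xyz":[0,0,0],"twist":[0,0,0]}
  ],
  "squeeze": 25
}}

```text
time_s: 4.62
ee_pos: [0.624, -0.2907, 0.2066]
tcp_rot: [2.897, 0.002, 1.204]
wrist_force: [-0.2, -0.7, -0.3]
finger_gap: 0.0376
grip_force: 24.9
```

>>> {"method": "step_arm", "body": {
  "series": [
    {"xyz":[-0.002,-0.008,-0.002],"twist":[0,0,0]},
    {"xyz":[-0.003,-0.014,-0.003],"twist":[0,0,0]},
    {"xyz":[-0.005,-0.022,-0.005],"twist":[0,0,0]},
    {"xyz":[-0.005,-0.022,-0.005],"twist":[-0.004,0,0.004]},
    {"xyz":[-0.005,-0.022,-0.005],"twist":[-0.004,0,0.004]},
    {"xyz":[-0.005,-0.022,-0.005],"twist":[-0.004,0,0.004]},
    {"xyz":[-0.005,-0.022,-0.005],"twist":[-0.004,0,0.004]},
    {"xyz":[-0.005,-0.022,-0.005],"twist":[-0.004,0,0.004]},
    {"xyz":[-0.005,-0.022,-0.005],"twist":[-0.004,0,0.004]},
    {"xyz":[-0.005,-0.022,-0.005],"twist":[-0.004,0,0.004]},
    {"xyz":[-0.005,-0.022,-0.005],"twist":[0,0,0]},
    {"xyz":[-0.005,-0.022,-0.005],"twist":[0,0,0]},
    {"xyz":[-0.004,-0.022,-0.004],"twist":[0,0,0]},
    {"xyz":[-0.003,-0.018,-0.003],"twist":[0,0,0]},
    {"xyz":[-0.002,-0.013,-0.002],"twist":[0,0,0]},
    {"xyz":[0,-0.007,0],"twist":[0,0,0]},
    {"xyz":[0,0,0],"twist":[0,0,0]},
    {"xyz":[0,0,0],"twist":[0,0,0]}
  ]
}}

```text
time_s: 6.12
ee_pos: [0.5386, 0.0149, 0.2021]
tcp_rot: [2.889, -0.054, 1.193]
wrist_force: [0.1, -0.7, -1.0]
finger_gap: 0.0378
grip_force: 24.9
```

```bash
python3 - <<'E'
from h import *
s=robot.grab_frame("side");t=robot.grab_frame("top");cv2.imwrite("pics/side3f.png",s);cv2.imwrite("pics/top3f.png",t)
o=robot.observe();r=R.from_rotvec(o["tcp_rot"]);g=o["ee_pos"]-r.apply([0,0,.0187]);print(g,o["ee_pos"],r.as_matrix().round(3))
p=proj("side",[g,g-[0,0,.12]]);q=proj("top",[g,g-[0,0,.12]]);print(p,q)
a=s[120:340,190:410];b=t[160:340,230:410]
out=np.hstack([cv2.resize(a,(400,400),interpolation=cv2.INTER_CUBIC),cv2.resize(b,(400,400),interpolation=cv2.INTER_CUBIC)]);cv2.imwrite("pics/crop3.png",out)
E
```

```text
[0.52600513 0.0142718  0.21606464] [0.53920407 0.01373244 0.20282881] [[ 0.707 -0.04   0.706]
 [-0.027 -0.999 -0.029]
 [ 0.706  0.001 -0.708]]
[[354.87434518 217.57894115]
 [353.7256454  263.02484052]] [[330.23132018 258.32480768]
 [329.81547849 265.81529607]]
```

View pics/crop3.png

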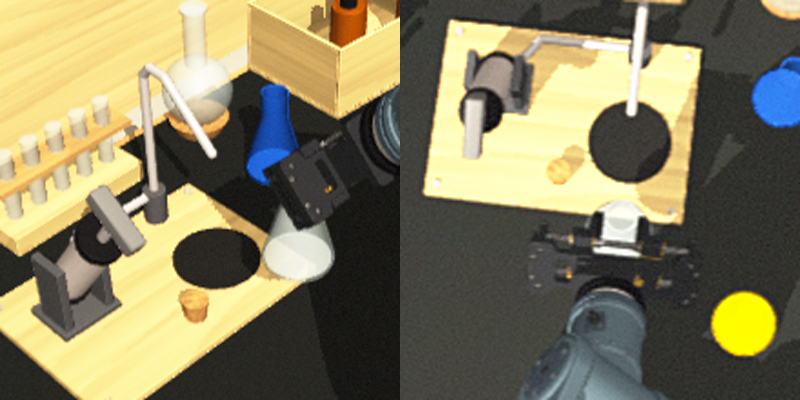

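The flask is held upright, with its base at side crop (300,254), within about 2 mm of where it should be. The inlet is clear. I lower in front of the pad and then slide in under the tip.

>>> {"method": "step_arm", "body": {
  "series": [
    {"xyz":[-0.004,0,0.004],"twist":[0,0,0]},
    {"xyz":[-0.008,0,0.008],"twist":[0,0,0]},
    {"xyz":[-0.01,0,0.01],"twist":[0,0,0]},
    {"xyz":[-0.01,0,0.01],"twist":[0,0,0]},
    {"xyz":[-0.01,0,0.01],"twist":[0,0,0]},
    {"xyz":[-0.006,0,0.006],"twist":[0,0,0]},
    {"xyz":[-0.003,0,0.003],"twist":[0,0,0]},
    {"xyz":[0,0,0],"twist":[0,0,0]},
    {"xyz":[0,0,0],"twist":[0,0,0]}
  ]
}}

```text
time_s: 6.97
ee_pos: [0.5394, 0.0131, 0.1308]
tcp_rot: [2.887, -0.059, 1.194]
wrist_force: [0.4, -0.2, -0.5]
finger_gap: 0.0374
grip_force: 24.9
```

>>> {"method": "step_arm", "body": {
  "series": [
    {"xyz":[0.004,0,0.004],"twist":[0,0,0]},
    {"xyz":[0.008,-0.0004,0.008],"twist":[0,0,0]},
    {"xyz":[0.01,-0.0004,0.01],"twist":[0,0,0]},
    {"xyz":[0.01,-0.0004,0.01],"twist":[0,0,0]},
    {"xyz":[0.01,-0.0004,0.01],"twist":[0,0,0]},
    {"xyz":[0.01,-0.0004,0.01],"twist":[0,0,0]},
    {"xyz":[0.01,-0.0004,0.01],"twist":[0,0,0]},
    {"xyz":[0.01,-0.0004,0.01],"twist":[0,0,0]},
    {"xyz":[0.009,-0.0004,0.009],"twist":[0,0,0]},
    {"xyz":[0.007,-0.0004,0.007],"twist":[0,0,0]},
    {"xyz":[0.005,-0.0004,0.005],"twist":[0,0,0]},
    {"xyz":[0.0035,0,0.0035],"twist":[0,0,0]},
    {"xyz":[0,0,0],"twist":[0,0,0]},
    {"xyz":[0,0,0],"twist":[0,0,0]}
  ]
}}

```text
time_s: 8.13
ee_pos: [0.6761, 0.0124, 0.1316]
tcp_rot: [2.887, -0.056, 1.196]
wrist_force: [-0.8, -0.3, -1.0]
finger_gap: 0.0375
grip_force: 24.9
```

```bash
python3 - <<'E'
from h import *
s=robot.grab_frame("side");t=robot.grab_frame("top");cv2.imwrite("pics/side4f.png",s)
o=robot.observe();r=R.from_rotvec(o["tcp_rot"]);g=o["ee_pos"]-r.apply([0,0,.0187]);print(o["time_s"],g,o["wrist_force"])
delta([.6635,.0128,.1317],-.04,np.pi/4)
a=s[150:300,240:390];b=t[170:270,270:370]
out=np.hstack([cv2.resize(a,(400,400),interpolation=cv2.INTER_CUBIC),cv2.resize(b,(400,400),interpolation=cv2.INTER_CUBIC)]);cv2.imwrite("pics/crop4.png",out)
E
```

```text
8.2333 [0.66250205 0.01299688 0.14466508] [ 0.57367274 -0.35727909 -1.83946205]
tcp target [0.6767 0.0123 0.1185] world d [ 0.001  -0.0002 -0.013 ]
tool now [-0.0085  0.0001  0.0099] twist(now axes) [0.0006 0.     0.0012]
tool after twist [-0.0085  0.0001  0.0099]
```

View pics/crop4.png

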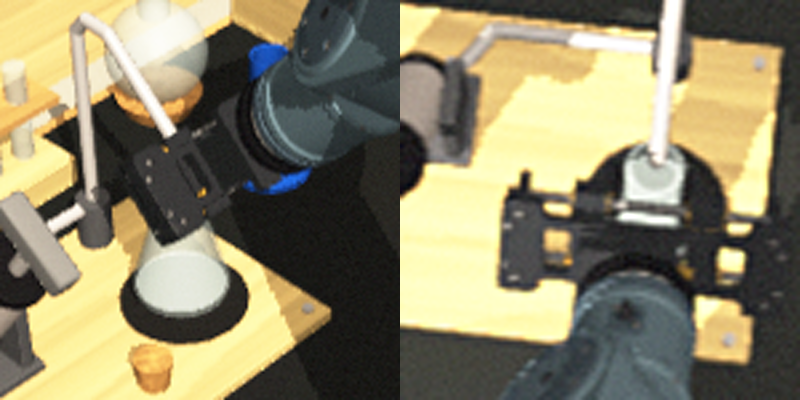

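The flask base is centred over the pad to about 4 mm, at side crop (182,295) against the pad at (184,298). The pipe passes freely between the fingers, over the mouth. I lower it.

>>> {"method": "step_arm", "body": {
  "series": [
    {"xyz":[-0.003,0,0.0033],"twist":[0,0,0]},
    {"xyz":[-0.0025,0,0.0027],"twist":[0,0,0]},
    {"xyz":[-0.0015,0,0.0017],"twist":[0,0,0]},
    {"xyz":[-0.001,0,0.0012],"twist":[0,0,0]},
    {"xyz":[-0.0005,0,0.0007],"twist":[0,0,0]},
    {"xyz":[0,0,0],"twist":[0,0,0]},
    {"xyz":[0,0,0],"twist":[0,0,0]},
    {"xyz":[0,0,0],"twist":[0,0,0]}
  ]
}}

```text
time_s: 8.9
ee_pos: [0.6771, 0.0123, 0.1191]
tcp_rot: [2.886, -0.056, 1.197]
wrist_force: [-0.1, -0.3, -1.3]
finger_gap: 0.0373
grip_force: 24.9
```

```bash
python3 - <<'E'
from h import *
o=robot.observe();r=R.from_rotvec(o["tcp_rot"]);g=o["ee_pos"]-r.apply([0,0,.0187]);print(o["time_s"],g,o["wrist_force"])
E
```

```text
8.9 [0.66387957 0.01280874 0.13229965] [-0.14302789 -0.29237871 -1.25399761]
```

>>> {"method": "step_arm", "body": {
  "series": [
    {"xyz":[-0.0005,0,0.0005],"twist":[0,0,0]},
    {"xyz":[0,0,0],"twist":[0,0,0]},
    {"xyz":[0,0,0],"twist":[0,0,0]}
  ]
}}

```text
time_s: 9.15
ee_pos: [0.6772, 0.0122, 0.1185]
tcp_rot: [2.886, -0.056, 1.197]
wrist_force: [0.6, 0.2, -0.4]
finger_gap: 0.0378
grip_force: 24.9
```

>>> {"method": "step_arm", "body": {
  "series": [
    {"xyz":[-0.0005,0,0.0005],"twist":[0,0,0]},
    {"xyz":[0,0,0],"twist":[0,0,0]},
    {"xyz":[0,0,0],"twist":[0,0,0]}
  ]
}}

```text
time_s: 9.4
ee_pos: [0.6776, 0.0122, 0.1184]
tcp_rot: [2.885, -0.056, 1.198]
wrist_force: [-0.4, 0.9, 3.0]
finger_gap: 0.0377
grip_force: 24.9
```

The flask is on the pad. I open the fingers, then back out along the tool axis.

>>> {"method": "step_arm", "body": {
  "series": [
    {"xyz":[0,0,0],"twist":[0,0,0]},
    {"xyz":[0,0,0],"twist":[0,0,0]},
    {"xyz":[0,0,0],"twist":[0,0,0]},
    {"xyz":[0,0,0],"twist":[0,0,0]},
    {"xyz":[0,0,0],"twist":[0,0,0]},
    {"xyz":[0,0,0],"twist":[0,0,0]},
    {"xyz":[0,0,0],"twist":[0,0,0]},
    {"xyz":[0,0,0],"twist":[0,0,0]}
  ],
  "gripper": 0.088
}}

```text
time_s: 10.07
ee_pos: [0.677, 0.0123, 0.1174]
tcp_rot: [2.887, -0.056, 1.196]
wrist_force: [-0.0, -0.7, -0.2]
finger_gap: 0.0873
grip_force: 0.0
```

>>> {"method": "step_arm", "body": {
  "series": [
    {"xyz":[0,0,-0.005],"twist":[0,0,0]},
    {"xyz":[0,0,-0.01],"twist":[0,0,0]},
    {"xyz":[0,0,-0.02],"twist":[0,0,0]},
    {"xyz":[0,0,-0.02],"twist":[0,0,0]},
    {"xyz":[0,0,-0.03],"twist":[0,0,0]},
    {"xyz":[0,0,-0.03],"twist":[0,0,0]},
    {"xyz":[0,0,-0.03],"twist":[0,0,0]},
    {"xyz":[0,0,-0.03],"twist":[0,0,0]},
    {"xyz":[0,0,-0.02],"twist":[0,0,0]},
    {"xyz":[0,0,-0.01],"twist":[0,0,0]},
    {"xyz":[0,0,0],"twist":[0,0,0]}
  ]
}}

```text
time_s: 10.98
ee_pos: [0.5322, 0.0181, 0.2653]
tcp_rot: [2.882, -0.055, 1.203]
wrist_force: [-0.3, -0.1, -0.0]
finger_gap: 0.0882
grip_force: 0.0
```

```bash
python3 - <<'E'
from h import *
s=robot.grab_frame("side");t=robot.grab_frame("top");cv2.imwrite("pics/side5f.png",s);cv2.imwrite("pics/top5f.png",t)
o=robot.observe();r=R.from_rotvec(o["tcp_rot"]);print(o["time_s"],o["ee_pos"],o["wrist_force"])
a=s[150:300,190:340];b=t[170:270,245:345]
out=np.hstack([cv2.resize(a,(400,400),interpolation=cv2.INTER_CUBIC),cv2.resize(b,(400,400),interpolation=cv2.INTER_CUBIC)]);cv2.imwrite("pics/crop5.png",out)
E
```

```text
11.0833 [0.53230917 0.01810304 0.26282709] [0.29630014 0.27792191 0.09912011]
```

View pics/crop5.png

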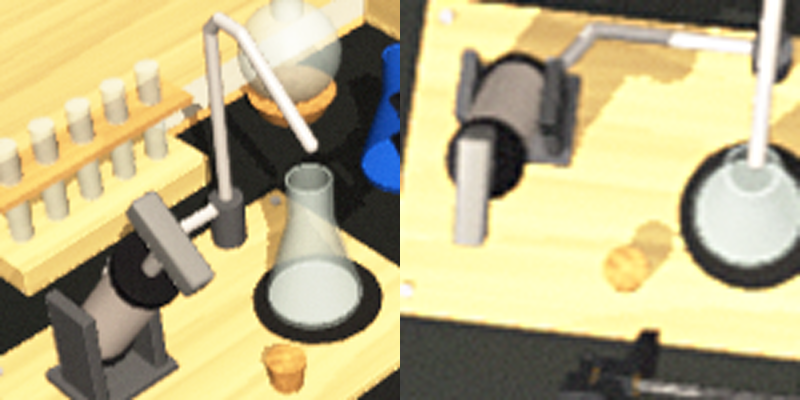

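The flask stands upright and released on the pad with its mouth under the tip, about 4 mm off the pad centre. The side crop has the base at (315,293) and the pad at (318,298). The bar silhouette is centred at side (254.5,240), top (263.5,217.5). Next I turn for the pump.

>>> {"method": "step_arm", "body": {
  "series": [
    {"xyz":[0,0,-0.02],"twist":[0,-0.087,0]},
    {"xyz":[0,0,-0.02],"twist":[0,-0.087,0]},
    {"xyz":[0,0,0],"twist":[0,0,0]},
    {"xyz":[0,0,0],"twist":[0,0,0]}
  ]
}}

```text
time_s: 11.42
ee_pos: [0.5066, 0.0192, 0.2925]
tcp_rot: [2.981, -0.057, 0.945]
wrist_force: [0.1, -0.2, -0.4]
finger_gap: 0.0881
grip_force: 0.0
```

```bash
python3 - <<'E'
from h import *
print("mouth",plane("top",[(333.75,213)],.146),plane("side",[(190+309/2.667,150+178/2.667)],.146),"tip",plane("side",[(190+312/2.667,150+148/2.667)],.172),"bar",tri((254.5,240.4),(263.5,217.5)))
q=pose(-.04,np.radians(35));g=np.array([.619,.193,.216]);delta(g+q.apply([0,0,-.1]),-.04,np.radians(35))
E
```

```text
mouth [[0.6633622  0.01427424 0.146     ]] [[0.66298772 0.01301244 0.146     ]] tip [[0.66427305 0.00686337 0.172     ]] bar (array([0.61768257, 0.19343505, 0.2207292 ]), np.float64(0.002693383073737237))
tcp target [0.5724 0.1949 0.2826] world d [ 0.0658  0.1756 -0.0099]
tool now [ 0.0426 -0.1781  0.0418] twist(now axes) [ 0.0008 -0.0031  0.0019]
tool after twist [ 0.0424 -0.1781  0.0418]
```

>>> {"method": "step_arm", "body": {
  "series": [
    {"xyz":[0.0053,-0.0223,0.0052],"twist":[0,0,0]},
    {"xyz":[0.0053,-0.0223,0.0052],"twist":[0,0,0]},
    {"xyz":[0.0053,-0.0223,0.0052],"twist":[0,0,0]},
    {"xyz":[0.0053,-0.0223,0.0052],"twist":[0,0,0]},
    {"xyz":[0.0053,-0.0223,0.0052],"twist":[0,0,0]},
    {"xyz":[0.0053,-0.0223,0.0052],"twist":[0,0,0]},
    {"xyz":[0.0053,-0.0223,0.0052],"twist":[0,0,0]},
    {"xyz":[0.0053,-0.0222,0.0052],"twist":[0,0,0]},
    {"xyz":[0,0,0],"twist":[0,0,0]},
    {"xyz":[0,0,0],"twist":[0,0,0]}
  ]
}}

```text
time_s: 12.25
ee_pos: [0.5698, 0.1965, 0.2783]
tcp_rot: [2.985, -0.053, 0.936]
wrist_force: [0.6, -0.2, -0.9]
finger_gap: 0.0882
grip_force: 0.0
```

>>> {"method": "step_arm", "body": {
  "series": [
    {"xyz":[0,0,0.015],"twist":[0,0,0]},
    {"xyz":[0,0,0.015],"twist":[0,0,0]},
    {"xyz":[0,0,0.015],"twist":[0,0,0]},
    {"xyz":[0,0,0.015],"twist":[0,0,0]},
    {"xyz":[0,0,0],"twist":[0,0,0]}
  ]
}}

```text
time_s: 12.67
ee_pos: [0.6039, 0.1921, 0.228]
tcp_rot: [2.984, -0.06, 0.933]
wrist_force: [-0.7, -0.4, -0.7]
finger_gap: 0.0882
grip_force: 0.0
```

```bash
python3 - <<'E'
from h import *
s=robot.grab_frame("side");t=robot.grab_frame("top")
delta([.619,.193,.216],-.04,np.radians(35));o=robot.observe();print(o["time_s"],o["wrist_force"])
a=s[170:320,170:320];b=t[170:270,215:315]
out=np.hstack([cv2.resize(a,(400,400),interpolation=cv2.INTER_CUBIC),cv2.resize(b,(400,400),interpolation=cv2.INTER_CUBIC)]);cv2.imwrite("pics/crop6.png",out)
E
```

```text
tcp target [0.6297 0.1926 0.2007] world d [ 0.0254 -0.0002 -0.0304]
tool now [ 0.0034 -0.0009  0.0395] twist(now axes) [0.0019 0.0016 0.0008]
tool after twist [ 0.0033 -0.0008  0.0395]
12.7667 [0.04433938 0.03518335 0.21707067]
```

View pics/crop6.png

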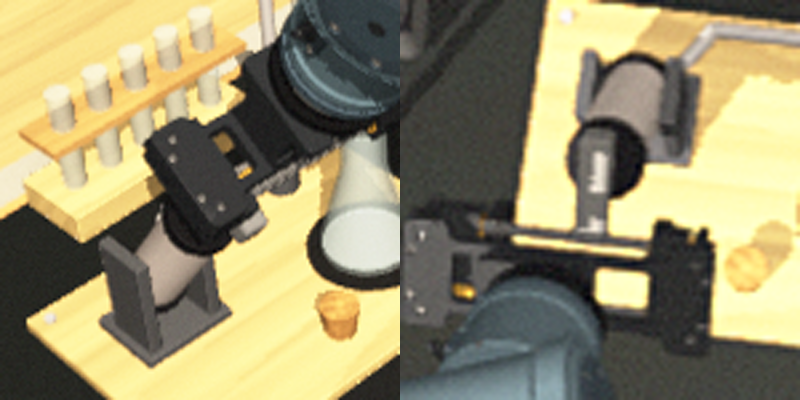

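The open fingers straddle the bar in both views; in the top crop the bar is at (593,185), between the finger plates. I go in the rest of the way and close gently.

>>> {"method": "step_arm", "body": {
  "series": [
    {"xyz":[0.001,-0.0003,0.012],"twist":[0,0,0]},
    {"xyz":[0.001,-0.0003,0.012],"twist":[0,0,0]},
    {"xyz":[0.001,-0.0002,0.008],"twist":[0,0,0]},
    {"xyz":[0,0,0.005],"twist":[0,0,0]},
    {"xyz":[0,0,0],"twist":[0,0,0]},
    {"xyz":[0,0,0],"twist":[0,0,0]}
  ]
}}

```text
time_s: 13.27
ee_pos: [0.6287, 0.1935, 0.2043]
tcp_rot: [2.983, -0.058, 0.942]
wrist_force: [-0.7, 0.0, 0.7]
finger_gap: 0.0883
grip_force: 0.0
```

>>> {"method": "step_arm", "body": {
  "series": [
    {"xyz":[0,0,0],"twist":[0,0,0]},
    {"xyz":[0,0,0],"twist":[0,0,0]},
    {"xyz":[0,0,0],"twist":[0,0,0]},
    {"xyz":[0,0,0],"twist":[0,0,0]},
    {"xyz":[0,0,0],"twist":[0,0,0]},
    {"xyz":[0,0,0],"twist":[0,0,0]},
    {"xyz":[0,0,0],"twist":[0,0,0]},
    {"xyz":[0,0,0],"twist":[0,0,0]},
    {"xyz":[0,0,0],"twist":[0,0,0]},
    {"xyz":[0,0,0],"twist":[0,0,0]},
    {"xyz":[0,0,0],"twist":[0,0,0]},
    {"xyz":[0,0,0],"twist":[0,0,0]}
  ],
  "gripper": 0.005,
  "squeeze": 20
}}

```text
time_s: 14.27
ee_pos: [0.6289, 0.1935, 0.2041]
tcp_rot: [2.982, -0.058, 0.942]
wrist_force: [-0.1, -0.9, 0.0]
finger_gap: 0.0211
grip_force: 20.0
```

The bar is held: the gap is 21 mm and the side force is low. I firm the grip and pull.

>>> {"method": "step_arm", "body": {
  "series": [
    {"xyz":[0,0,0],"twist":[0,0,0]},
    {"xyz":[0,0,0],"twist":[0,0,0]},
    {"xyz":[0,0,-0.002],"twist":[0,0,0]},
    {"xyz":[0,0,-0.004],"twist":[0,0,0]},
    {"xyz":[0,0,-0.004],"twist":[0,0,0]},
    {"xyz":[0,0,-0.005],"twist":[0,0,0]},
    {"xyz":[0,0,-0.005],"twist":[0,0,0]},
    {"xyz":[0,0,0],"twist":[0,0,0]}
  ],
  "squeeze": 55
}}

```text
time_s: 14.93
ee_pos: [0.6173, 0.1939, 0.2205]
tcp_rot: [2.982, -0.059, 0.942]
wrist_force: [6.2, -1.6, -5.4]
finger_gap: 0.0203
grip_force: 55.0
```

```bash
python3 - <<'E'
from h import *
o=robot.observe();r=R.from_rotvec(o["tcp_rot"]);print(r.inv().apply(o["wrist_force"]),r.inv().apply(o["ee_pos"]-np.array([.6289,.1935,.2041])))
E
```

```text
[2.01446605 1.30509473 8.06015361] [-5.62328842e-05  9.75017225e-05 -2.01023010e-02]
```

>>> {"method": "step_arm", "body": {
  "series": [
    {"xyz":[0,0,-0.004],"twist":[0,0,0]},
    {"xyz":[0,0,-0.006],"twist":[0,0,0]},
    {"xyz":[0,0,-0.006],"twist":[0,0,0]},
    {"xyz":[0,0,-0.006],"twist":[0,0,0]},
    {"xyz":[0,0,-0.006],"twist":[0,0,0]},
    {"xyz":[0,0,-0.006],"twist":[0,0,0]},
    {"xyz":[0,0,-0.006],"twist":[0,0,0]},
    {"xyz":[0,0,-0.006],"twist":[0,0,0]},
    {"xyz":[0,0,-0.004],"twist":[0,0,0]},
    {"xyz":[0,0,-0.004],"twist":[0,0,0]},
    {"xyz":[0,0,-0.002],"twist":[0,0,0]},
    {"xyz":[0,0,-0.002],"twist":[0,0,0]},
    {"xyz":[0,0,0],"twist":[0,0,0]}
  ]
}}

```text
time_s: 16.02
ee_pos: [0.5844, 0.1953, 0.2675]
tcp_rot: [2.982, -0.059, 0.942]
wrist_force: [10.8, -0.0, -7.0]
finger_gap: 0.0205
grip_force: 55.0
```

```bash
python3 - <<'E'
from h import *
o=robot.observe();r=R.from_rotvec(o["tcp_rot"]);print(o["time_s"],o["finger_gap"],r.inv().apply(o["wrist_force"]),r.inv().apply(o["ee_pos"]-np.array([.6289,.1935,.2041])))
E
```

```text
16.0167 0.0205169836043589 [ 4.77401043 -0.38953521 11.89976355] [-3.86371103e-05  1.00859386e-04 -7.74525236e-02]
```

>>> {"method": "step_arm", "body": {
  "series": [
    {"xyz":[0,0,-0.001],"twist":[0,0,0]},
    {"xyz":[0,0,-0.001],"twist":[0,0,0]},
    {"xyz":[0,0,-0.001],"twist":[0,0,0]},
    {"xyz":[0,0,0],"twist":[0,0,0]}
  ]
}}

```text
time_s: 16.35
ee_pos: [0.5829, 0.1953, 0.2697]
tcp_rot: [2.982, -0.059, 0.942]
wrist_force: [12.1, 0.1, -7.5]
finger_gap: 0.0204
grip_force: 55.0
```

>>> {"method": "step_arm", "body": {
  "series": [
    {"xyz":[0,0,0],"twist":[0,0,0]},
    {"xyz":[0,0,0],"twist":[0,0,0]},
    {"xyz":[0,0,0],"twist":[0,0,0]},
    {"xyz":[0,0,0],"twist":[0,0,0]},
    {"xyz":[0,0,0],"twist":[0,0,0]},
    {"xyz":[0,0,0],"twist":[0,0,0]},
    {"xyz":[0,0,0],"twist":[0,0,0]},
    {"xyz":[0,0,0],"twist":[0,0,0]},
    {"xyz":[0,0,0],"twist":[0,0,0]},
    {"xyz":[0,0,0],"twist":[0,0,0]},
    {"xyz":[0,0,0],"twist":[0,0,0]},
    {"xyz":[0,0,0],"twist":[0,0,0]}
  ]
}}

```text
time_s: 17.35
ee_pos: [0.5829, 0.1953, 0.2697]
tcp_rot: [2.982, -0.059, 0.942]
wrist_force: [10.5, 0.4, -7.4]
finger_gap: 0.0205
grip_force: 55.0
```

```bash
python3 - <<'E'
from h import *
s=robot.grab_frame("side");cv2.imwrite("pics/side7.png",cv2.resize(s[150:320,150:350],None,fx=3,fy=3))
o=robot.observe();r=R.from_rotvec(o["tcp_rot"]);print(o["time_s"],o["finger_gap"],r.inv().apply(o["wrist_force"]),r.inv().apply(o["ee_pos"]-np.array([.6289,.1935,.2041])))
E
```

```text
17.4 0.020489418558565935 [ 3.76370771  0.02780616 12.80264856] [-2.92430344e-05  1.33119330e-04 -8.01339598e-02]
```

>>> {"method": "step_arm", "body": {
  "series": [
    {"xyz":[0,0,-0.001],"twist":[0,0,0]},
    {"xyz":[0,0,-0.001],"twist":[0,0,0]},
    {"xyz":[0,0,0],"twist":[0,0,0]},
    {"xyz":[0,0,0],"twist":[0,0,0]},
    {"xyz":[0,0,0],"twist":[0,0,0]},
    {"xyz":[0,0,0],"twist":[0,0,0]},
    {"xyz":[0,0,0],"twist":[0,0,0]},
    {"xyz":[0,0,0],"twist":[0,0,0]},
    {"xyz":[0,0,0],"twist":[0,0,0]},
    {"xyz":[0,0,0],"twist":[0,0,0]},
    {"xyz":[0,0,0],"twist":[0,0,0]},
    {"xyz":[0,0,0],"twist":[0,0,0]}
  ]
}}

```text
time_s: 18.4
ee_pos: [0.5826, 0.1953, 0.2698]
tcp_rot: [2.983, -0.059, 0.943]
wrist_force: [29.8, 2.7, -21.9]
finger_gap: 0.0202
grip_force: 55.0
```

```bash
python3 - <<'E'
from h import *
o=robot.observe();r=R.from_rotvec(o["tcp_rot"]);print(o["time_s"],o["finger_gap"],r.inv().apply(o["wrist_force"]),r.inv().apply(o["ee_pos"]-np.array([.6289,.1935,.2041])))
E
```

```text
18.4 0.020165017269316715 [11.72974168 -3.90649766 35.00893904] [-0.00015138  0.00016081 -0.08040611]
```

It is clearly at the stop: 80.4 mm with a sharp rise in force. I relax 1 mm, hold two seconds, then ease back.

>>> {"method": "step_arm", "body": {
  "series": [
    {"xyz":[0,0,0.001],"twist":[0,0,0]},
    {"xyz":[0,0,0],"twist":[0,0,0]},
    {"xyz":[0,0,0],"twist":[0,0,0]},
    {"xyz":[0,0,0],"twist":[0,0,0]},
    {"xyz":[0,0,0],"twist":[0,0,0]},
    {"xyz":[0,0,0],"twist":[0,0,0]},
    {"xyz":[0,0,0],"twist":[0,0,0]},
    {"xyz":[0,0,0],"twist":[0,0,0]},
    {"xyz":[0,0,0],"twist":[0,0,0]},
    {"xyz":[0,0,0],"twist":[0,0,0]},
    {"xyz":[0,0,0],"twist":[0,0,0]},
    {"xyz":[0,0,0],"twist":[0,0,0]},
    {"xyz":[0,0,0],"twist":[0,0,0]},
    {"xyz":[0,0,0],"twist":[0,0,0]},
    {"xyz":[0,0,0],"twist":[0,0,0]},
    {"xyz":[0,0,0],"twist":[0,0,0]}
  ]
}}

```text
time_s: 19.73
ee_pos: [0.5827, 0.1953, 0.2698]
tcp_rot: [2.983, -0.059, 0.942]
wrist_force: [20.6, 0.4, -14.5]
finger_gap: 0.0205
grip_force: 55.0
```

>>> {"method": "step_arm", "body": {
  "series": [
    {"xyz":[0,0,0.002],"twist":[0,0,0]},
    {"xyz":[0,0,0.004],"twist":[0,0,0]},
    {"xyz":[0,0,0.005],"twist":[0,0,0]},
    {"xyz":[0,0,0.005],"twist":[0,0,0]},
    {"xyz":[0,0,0.005],"twist":[0,0,0]},
    {"xyz":[0,0,0.005],"twist":[0,0,0]},
    {"xyz":[0,0,0.005],"twist":[0,0,0]},
    {"xyz":[0,0,0.005],"twist":[0,0,0]},
    {"xyz":[0,0,0.005],"twist":[0,0,0]},
    {"xyz":[0,0,0.005],"twist":[0,0,0]},
    {"xyz":[0,0,0.005],"twist":[0,0,0]},
    {"xyz":[0,0,0.005],"twist":[0,0,0]},
    {"xyz":[0,0,0.005],"twist":[0,0,0]},
    {"xyz":[0,0,0.005],"twist":[0,0,0]},
    {"xyz":[0,0,0.004],"twist":[0,0,0]},
    {"xyz":[0,0,0.003],"twist":[0,0,0]},
    {"xyz":[0,0,0.003],"twist":[0,0,0]},
    {"xyz":[0,0,0.002],"twist":[0,0,0]},
    {"xyz":[0,0,0],"twist":[0,0,0]}
  ]
}}

```text
time_s: 21.32
ee_pos: [0.627, 0.1935, 0.2067]
tcp_rot: [2.983, -0.059, 0.942]
wrist_force: [6.8, -0.9, -5.0]
finger_gap: 0.0204
grip_force: 55.0
```

```bash
python3 - <<'E'
from h import *
o=robot.observe();r=R.from_rotvec(o["tcp_rot"]);print(o["time_s"],o["finger_gap"],r.inv().apply(o["wrist_force"]),r.inv().apply(o["ee_pos"]-np.array([.6289,.1935,.2041])))
E
```

```text
21.3167 0.020390066738283037 [2.66988824 0.62364328 8.02284825] [-7.13741516e-05  7.82576582e-05 -3.27001204e-03]
```

>>> {"method": "step_arm", "body": {
  "series": [
    {"xyz":[0,0,0.001],"twist":[0,0,0]},
    {"xyz":[0,0,0.001],"twist":[0,0,0]},
    {"xyz":[0,0,0.001],"twist":[0,0,0]},
    {"xyz":[0,0,0.0005],"twist":[0,0,0]},
    {"xyz":[0,0,0],"twist":[0,0,0]},
    {"xyz":[0,0,0],"twist":[0,0,0]}
  ]
}}

```text
time_s: 21.82
ee_pos: [0.6287, 0.1934, 0.2042]
tcp_rot: [2.982, -0.059, 0.942]
wrist_force: [5.5, -0.2, -5.1]
finger_gap: 0.0208
grip_force: 55.0
```

```bash
python3 - <<'E'
from h import *
o=robot.observe();r=R.from_rotvec(o["tcp_rot"]);print(o["time_s"],o["finger_gap"],r.inv().apply(o["wrist_force"]),r.inv().apply(o["ee_pos"]-np.array([.6289,.1935,.2041])))
E
```

```text
21.8167 0.020808156220140497 [1.62003418 0.01106341 7.36226277] [-8.73555791e-05  8.10116146e-05 -1.47648279e-04]
```

>>> {"method": "step_arm", "body": {
  "series": [
    {"xyz":[0,0,0.0005],"twist":[0,0,0]},
    {"xyz":[0,0,0.0005],"twist":[0,0,0]},
    {"xyz":[0,0,0.0005],"twist":[0,0,0]},
    {"xyz":[0,0,0],"twist":[0,0,0]},
    {"xyz":[0,0,0],"twist":[0,0,0]}
  ]
}}

```text
time_s: 22.23
ee_pos: [0.629, 0.1934, 0.204]
tcp_rot: [2.982, -0.058, 0.941]
wrist_force: [-7.6, -2.7, 7.4]
finger_gap: 0.0206
grip_force: 55.0
```

```bash
python3 - <<'E'
from h import *
o=robot.observe();r=R.from_rotvec(o["tcp_rot"]);print(o["time_s"],o["finger_gap"],r.inv().apply(o["wrist_force"]),r.inv().apply(o["ee_pos"]-np.array([.6289,.1935,.2041])))
E
```

```text
22.2333 0.020570255319751547 [ -1.86270656   2.97363032 -10.30794107] [4.62218724e-05 5.33907635e-05 9.85020750e-05]
```

The plunger is at its home stop (the force has reversed). I release and back out.

>>> {"method": "step_arm", "body": {
  "series": [
    {"xyz":[0,0,-0.0005],"twist":[0,0,0]},
    {"xyz":[0,0,0],"twist":[0,0,0]},
    {"xyz":[0,0,0],"twist":[0,0,0]},
    {"xyz":[0,0,0],"twist":[0,0,0]},
    {"xyz":[0,0,0],"twist":[0,0,0]},
    {"xyz":[0,0,0],"twist":[0,0,0]},
    {"xyz":[0,0,0],"twist":[0,0,0]},
    {"xyz":[0,0,0],"twist":[0,0,0]},
    {"xyz":[0,0,0],"twist":[0,0,0]},
    {"xyz":[0,0,0],"twist":[0,0,0]}
  ],
  "gripper": 0.088
}}

```text
time_s: 23.07
ee_pos: [0.6292, 0.1935, 0.2037]
tcp_rot: [2.983, -0.058, 0.942]
wrist_force: [0.7, 1.0, -0.5]
finger_gap: 0.0852
grip_force: 0.0
```

>>> {"method": "step_arm", "body": {
  "series": [
    {"xyz":[0,0,-0.005],"twist":[0,0,0]},
    {"xyz":[0,0,-0.01],"twist":[0,0,0]},
    {"xyz":[0,0,-0.02],"twist":[0,0,0]},
    {"xyz":[0,0,-0.02],"twist":[0,0,0]},
    {"xyz":[0,0,-0.03],"twist":[0,0,0]},
    {"xyz":[0,0,-0.03],"twist":[0,0,0]},
    {"xyz":[0,0,-0.02],"twist":[0,0,0]},
    {"xyz":[0,0,-0.01],"twist":[0,0,0]},
    {"xyz":[0,0,0],"twist":[0,0,0]},
    {"xyz":[0,0,0],"twist":[0,0,0]},
    {"xyz":[0,0,0],"twist":[0,0,0]}
  ]
}}

```text
time_s: 23.98
ee_pos: [0.5457, 0.1968, 0.321]
tcp_rot: [2.983, -0.058, 0.939]
wrist_force: [0.3, 0.1, -0.6]
finger_gap: 0.0882
grip_force: 0.0
```

```bash
python3 - <<'E'
from h import *
s=robot.grab_frame("side");cv2.imwrite("pics/side8.png",s)
p=cv2.imread("pics/side5f.png")
# flask and bar regions versus after-placement frame
for n,(x0,x1,y0,y1) in dict(flask=(285,335,205,285),bar=(230,275,218,262),stopper=(285,310,275,302)).items():
    d=cv2.absdiff(s,p)[y0:y1,x0:x1].max(2); print(n,d.mean().round(1),(d>40).mean().round(3))
print(robot.observe()["time_s"])
E
```

```text
flask 5.7 0.019
bar 28.9 0.222
stopper 2.6 0.0
24.0333
```

View pics/side8.png

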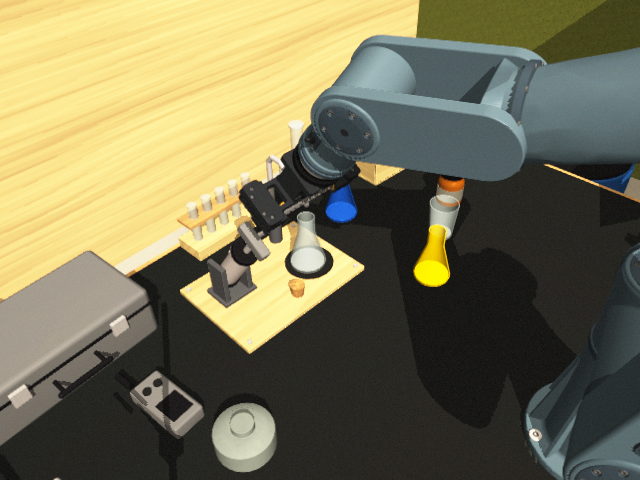

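The bar is home at (254,240), the flask stands on the pad at (308,245), and the bystanders have not moved. The gripper is clear, so I hand in.

```bash
python3 -c "
from cell import robot
print(robot.hand_in())"
```

```text
the job is handed in; nothing more can be done
None
```

I handed the job in at about 24 s; no verdict came back. In the last picture the flask stands upright on the pad under the inlet, and the plunger is home after a full stroke, held at the stop for over 2 s and eased back; the bystanders are where they were.

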